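Close the refilled shaker with its sifter top, then draw off the dust cap alone

ROBOT

A 6-joint arm with a two-finger parallel gripper is mounted at the origin on a cart in front of the work surface, level with it; the furniture and walls round the work are solid. World frame = base frame: x ahead of the robot, y to its left, z up, the work surface at z = 0. Lengths are in m, angles in rad, forces in N, time in s.
With the tool pointing down it reaches from about 0.3 to 0.775 m from the base axis. Payload 14.6 kg.
Tool frame: the origin (TCP) lies at the centre of the arm's flange, where the gripper is bolted on; the fingertips stand 199 mm ahead of it and the grasp point (between the pads) lies ctrl.tcp_to_grasp ahead of it (ctrl.tcp_to_grasp is the distance from the TCP to the grasp point, in m); z points along the fingers, y is the line along which they close (so a half turn about z gives the same grasp; the last joint's range is limited). The gripper opens to 94 mm and grips with 3 to 60 N. Pads are 16 mm wide; open, the fingers measure 119 mm over their backs; the gripper's body (75 mm by 177 mm) begins 78 mm behind the grasp point.
Start: joints at [1.143, 0.3, 1.521, -0, 1.321, -0.067], TCP at [0.194, 0.515, 0.405] pointing down, gripper open.
Joint ranges: [-3.03, 3.03], [-0.79, 2.21], [0.23, 2.52], [-1.04, 4.18], [0, 3.07], [-2.55, 2.55]. Speed limits (rad/s): [2.22, 2.22, 2.57, 3.14, 3.14, 3.14].

INTERFACE

Orientations are given as [roll, pitch, yaw] about the fixed x, y, z axes, in that order (R = Rz(yaw) Ry(pitch) Rx(roll)).
In Python, from station import ctrl gives the robot as it stands. The module is installed in compiled form; this text tells all that it offers.
- The arm moves only by the shell command python3 -m jog 'ROWS' [OPENING] [FORCE]. ROWS is JSON, a list of rows, each a list of 6 numbers: the shift along the tool's x, y, z in cm, then the turn, a rotation vector about the tool's x, y, z in rad. In form: [[tx, ty, tz, ax, ay, az], ...]. A call has 1 to 8 rows; each row is the pose to reach, as a shift and turn from the pose commanded when the call began, along the tool's axes at that moment; what a row does not reach only later rows make up. A row lasts 1/10 s, in which the tool goes at most 50 mm and 8.59 degrees, less where a joint would pass 70% of its speed; a pose out of reach is approached as far as the arm can. A call with a gripper value outside its range is refused whole. OPENING is the opening in per cent of the stroke, from 0 (shut) to 100 (fully open), set as the call begins (- or left out, the last holds). The fingers move at their own pace and stop on an object; FORCE is the grip in N (left out, the last holds). Time passes only in rows, so rows that repeat a pose let the fingers close. It gives the time, the measured TCP pose, the force, the opening and the grip force at its end, in the units of the state.
- ctrl.get_obs(): the state, without advancing time (a new reading comes with each control period).
- ctrl.camera(name): name is "side" or "top"; returns a dict with "img" (480x640x3 uint8, blue, green, red), "intrinsics" (3x3 intrinsics, pixels), "R" (3x3) and "t" (3): a world point X has camera coordinates R X + t. Camera axes: x right, y down, z forward; pixel columns grow to the right and rows downward; lengths in m; the calibration is good to about 2 mm. A picture is of the moment at which its call begins. There is no depth.
- ctrl.hand_in(): hands the job in; it is judged then, once.
The state is a dict: "time_s": time; "qpos": joint angles; "joint_vel": joint speeds; "tau": joint torques, N m; "ee_pos": TCP position; "eef_rot": TCP orientation; "force": force on the tool from outside, world axes, zero at the start; "moment": the same for the moment, N m; "grip_width": finger opening in m; "grip_force": force on a finger pad.
Only numpy, scipy, OpenCV 4.12 (cv2) and the standard library are available. Lean on these libraries where they do the work, as an engineer would, in place of code of your own. Each camera call takes 0.05 s, during which the arm holds its last target. There are 200 camera calls.

TASK

The filling funnel still sits in the mouth of the notched steel shaker: lift it out and stand it upright on the slate tray. Take the shaker's two-part top from the tray by the steel collar, with the white dust cap riding on it, and lower it into the mouth until the two ears drop into the rim notches and the collar sits flush on the rim; the cap stays on until then. Then draw the dust cap straight up on its own, leaving the sifter top seated and the shaker standing where it was, other things undisturbed, and finish still holding the cap in the air about 10 cm above the sifter top.

Things in the scene. Friction and masses are not known exactly. Their poses are not given: they have to be found in the camera images.
- shaker: Open steel beaker: 54 mm outside diameter (57 at the foot), 95 mm high, bore 47 mm, hollow to 6 mm above the foot; loose, about 0.55 kg. Origin: centre of the underside, z up. Stands on the worktop, left or right of the flour dredger; place and turn vary.
- shaker_rim (a point): Centre of the shaker's mouth, at rim height (95 mm above the foot); axes as the shaker. Two notches, 15 mm wide and 8.5 mm deep, are cut through the rim on opposite sides, at its own +y and -y.
- funnel: Grey metal filling funnel, 57 mm high, about 80 g, at first in the shaker's mouth. Origin: centre of the spout's lower end, z up. Spout 43 mm wide, 24 mm long, flat end (it can stand on it); 56 mm flange from 24 to 27 mm up rests on the shaker's rim, so the origin starts 24 mm below the rim; a cone and a rim band above.
- funnel_band (a point): On the funnel's axis, 50 mm above its origin, mid-height of its upright rim band (64 mm outside diameter, 14 mm high): grip right across here. A flat tab, 16 mm wide, stands 15 mm out of the band at the funnel's own +y, so close the fingers along its own x (axes as the funnel).
- sifter: Steel sifter top, the inner lid, at first standing on the slate tray under the dust cap; about 160 g, held down only by its weight. Origin: centre of the underside, z up. Plug 43 mm diameter, 0 to 16 mm up (2 mm play all round in the shaker), chamfered; collar 16 to 28 mm; neck 36 mm diameter, 28 to 49 mm. Seated, its origin is 79 mm above the shaker's.
- sifter_collar (a point): Centre of the sifter's knurled collar (60 mm diameter, 12 mm high), 22 mm above its origin: grip here, closing along its own x. Two ears, 10 mm wide, stand out at its own +y and -y to 37 mm from the axis and reach 7 mm below the collar's underside; they enter the rim notches either way round. On the rim instead, the top stands 7 mm high.
- dust_cap: White round dust cap, the outer lid: 44 mm diameter (bead 45), 30 mm high, closed on top, about 40 g. It stands loosely over the sifter's neck (1.5 mm play all round), lower edge on the collar; nothing locks it. Origin: centre of its lower edge, z up; in place it is 28 mm above the sifter's origin.
- tray: Dark slate tray, 172 x 302 mm, 12 mm thick, fixed on the worktop. Origin: centre of its underside, z up; the long side runs along its own y. The sifter top with its cap stands on the half at its own +y; the half at its own -y is free, with room for the funnel.
- flour_dredger: Bystander: closed white-grey dredger with a domed perforated top, 57 mm diameter, 106 mm high, without notches or funnel. Origin: centre of the underside. Loose; it stands on the worktop near the shaker.
- spice_jar_a: Bystander: glass spice jar with a yellow cap, 42 mm diameter, 96 mm high, at the back; origin: centre of the underside.
- lemon: Bystander: lemon, 78 x 55 x 56 mm, to the right at the back; origin: underside.
- scraper: Bystander: dough scraper lying flat, 106 x 150 x 16 mm, steel blade with green grip, to the left of the tray; origin: centre of the underside.
Not all that is in view belongs to the job. Leave any pink or red look-alike of the dust_cap alone.

How it is judged:
On the way, in this order (a step that is already met when the one before it is completed fails the run):
1. the funnel stands upright on the slate tray and is let go (x of funnel in the frame of tray between -0.08 and 0.08 m and y of funnel in the frame of tray between -0.145 and 0.145 m and z of funnel in the frame of tray between 0.008 and 0.017 m and angle between funnel's own z axis and vertical below 0.15 rad and contact force between the fingers and funnel below 0.1 N and linear speed of funnel below 0.03 m/s), for 0.2 s.
2. the sifter top is fully seated in the shaker, ears in the notches, with the dust cap still on it (x of funnel in the frame of tray between -0.08 and 0.08 m and y of funnel in the frame of tray between -0.145 and 0.145 m and z of funnel in the frame of tray between 0.008 and 0.017 m and angle between funnel's own z axis and vertical below 0.15 rad and contact force between the fingers and funnel below 0.1 N and z of sifter in the frame of shaker between 0.075 and 0.0815 m and horizontal distance between sifter and shaker below 0.005 m and angle between the y axis of sifter and the y axis of shaker, either way round below 0.15 rad and angle between the z axis of sifter and the z axis of shaker, either way round below 0.06 rad and z of dust_cap in the frame of sifter between 0.024 and 0.031 m and horizontal distance between dust_cap and sifter below 0.005 m), for 0.3 s.
3. the dust cap alone is drawn up, the sifter top staying seated (z of sifter in the frame of shaker between 0.075 and 0.0815 m and horizontal distance between sifter and shaker below 0.005 m and angle between the y axis of sifter and the y axis of shaker, either way round below 0.15 rad and angle between the z axis of sifter and the z axis of shaker, either way round below 0.06 rad and z of dust_cap in the frame of sifter above 0.045 m and contact force between the fingers and dust_cap above 0.5 N), for 0.1 s.
At the end, for the whole second after the job is handed in: Cap in the fingers, still, at least 60 mm above its seat, touched by nothing else; sifter top seated in the upright shaker (collar within 2.5 mm of the rim, centred within 5 mm, ears in the notches); funnel upright on the slate tray, let go (x of funnel in the frame of tray between -0.08 and 0.08 m and y of funnel in the frame of tray between -0.145 and 0.145 m and z of funnel in the frame of tray between 0.008 and 0.017 m and angle between funnel's own z axis and vertical below 0.15 rad and contact force between each of the fingers, dust_cap and funnel below 0.1 N and z of sifter in the frame of shaker between 0.075 and 0.0815 m and horizontal distance between sifter and shaker below 0.005 m and angle between the y axis of sifter and the y axis of shaker, either way round below 0.15 rad and angle between the z axis of sifter and the z axis of shaker, either way round below 0.06 rad and angle between shaker's own z axis and vertical below 0.08 rad and height (world z) of shaker below 0.01 m and z of dust_cap in the frame of sifter above 0.088 m and contact force between the fingers and dust_cap above 0.5 N and linear speed of dust_cap below 0.05 m/s and contact force between dust_cap and shaker below 0.1 N and contact force between each of dust_cap, the fingers and sifter below 0.1 N and contact force between dust_cap and tray below 0.1 N and contact force between dust_cap and flour_dredger below 0.1 N); the arm keeps its last pose, push and grip.
It fails at once if the dust cap comes off while the sifter top is not seated in the shaker (z of dust_cap in the frame of sifter above 0.036 m and (z of sifter in the frame of shaker above 0.084 m or horizontal distance between sifter and shaker above 0.007 m)).
It fails at once if the shaker is knocked over or pushed more than 4 cm (angle between shaker's own z axis and vertical above 0.35 rad or distance of shaker from where it was at the start of the episode above 0.04 m).
It fails at once if a bystander is pushed more than 3 cm or knocked over (distance of any of flour_dredger, spice_jar_a, lemon, scraper from where it was at the start of the episode above 0.03 m or angle between any of flour_dredger, spice_jar_a's own z axis and vertical above 0.4 rad).
It also fails if it takes over 66 s, if anything falls off the work surface, if the arm or the gripper's body presses on something with over 40 N, if the wrist force passes 120 N, or if a joint passes its speed limit or range.

## Working session

There is one attempt and no reset: what is moved stays moved. The work goes in short steps, Python scripts to look and compute and a shell command to move; the robot and the scene stay as the last step left them, time stands still between calls to the robot, and variables do not carry over. Pictures are saved under pics/ and viewed, at most 10 in all, crops included, and the job is handed in when it is done.

```bash
mkdir -p pics
cat > h.py <<'E'
import numpy as np, cv2
from station import ctrl
from scipy.spatial.transform import Rotation as Ro
def ray(c,u,v,z):
    K,R,t=np.array(c["intrinsics"]),np.array(c["R"]),np.array(c["t"])
    d=R.T@np.linalg.inv(K)@[u,v,1]; o=-R.T@t
    return o+d*(z-o[2])/d[2]
def proj(c,X):
    p=np.array(c["intrinsics"])@(np.array(c["R"])@X+c["t"]); return p[:2]/p[2]
E
python3 - <<'E'
from h import *
o=ctrl.get_obs()
for k in("time_s","ee_pos","eef_rot","force","grip_width"):print(k,o[k])
print(ctrl.tcp_to_grasp)
for n in("top","side"):
    c=ctrl.camera(n);cv2.imwrite(f"pics/{n}0.png",c["img"]);print(n,-np.array(c["R"]).T@c["t"],np.array(c["intrinsics"])[0]);print(np.array(c["R"]).round(3))
E
```

```text
time_s 0.0
ee_pos [0.19415239 0.5145568  0.4040718 ]
eef_rot [-3.14038300e+00 -5.57235688e-05  2.78076097e+00]
force [ 0.06029851 -0.40741812  0.58525185]
grip_width 0.0941570187647169
0.1804
top [0.02079047 0.34136847 1.72597967] [605.76325618   0.         313.4636609 ]
[[-0.458 -0.889  0.009]
 [-0.833  0.425 -0.354]
 [ 0.311 -0.169 -0.935]]
side [0.55064811 1.02588582 0.97324735] [487.77029367   0.         313.11656044]
[[-1.    -0.029 -0.002]
 [-0.018  0.671 -0.741]
 [ 0.023 -0.741 -0.671]]
```

View pics/top0.png

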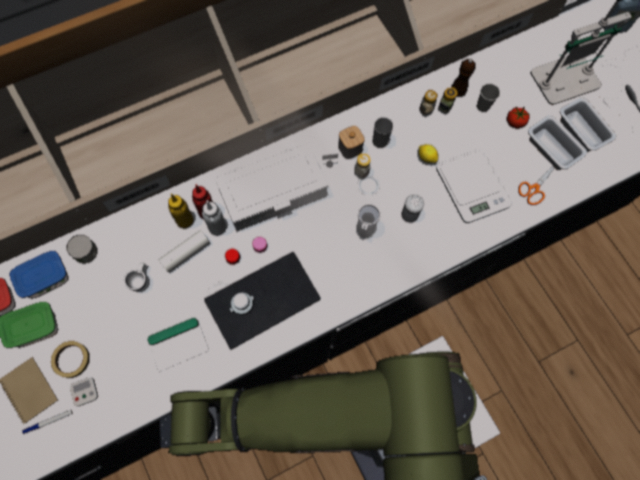

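View pics/side0.png

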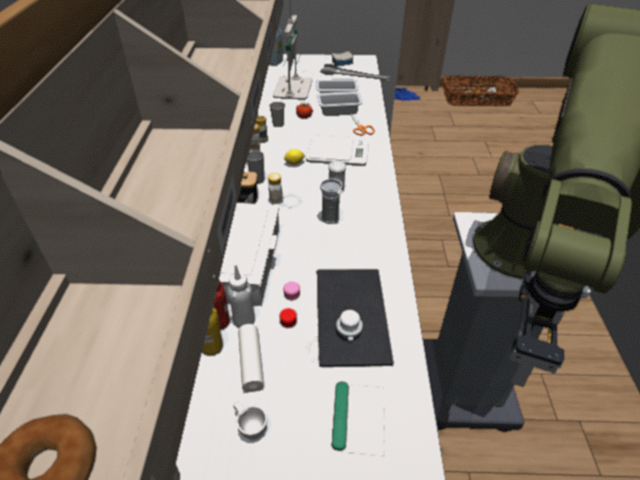

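The top view shows the shaker with funnel at (368,215), the dredger at (413,207), the tray around (262,299), and the capped sifter at (241,300). In the side view the shaker is at (331,200) and the cap at (349,318). I'll enlarge these areas.

Run:
```python
from h import *
t=cv2.imread("pics/top0.png");s=cv2.imread("pics/side0.png")
def cr(i,x,y,w,h,k):return cv2.resize(i[y:y+h,x:x+w],(w*k,h*k),interpolation=cv2.INTER_CUBIC)
a=cr(t,340,190,50,37,8);b=cr(t,216,281,50,37,8);c=cr(s,305,170,50,37,8);d=cr(s,325,300,50,37,8)
cv2.imwrite("pics/crops.png",np.vstack([np.hstack([a,b]),np.hstack([c,d])]))
ct,cs=ctrl.camera("top"),ctrl.camera("side")
# tray corners
g=t.max(2);
m=((g<75)).astype(np.uint8);m[:250]=0;m[350:]=0;m[:,:200]=0;m[:,325:]=0
m=cv2.morphologyEx(m,cv2.MORPH_CLOSE,np.ones((5,5)))
cc=max(cv2.findContours(m,0,2)[0],key=cv2.contourArea)
r=cv2.minAreaRect(cv2.convexHull(cc));bx=cv2.boxPoints(r)
P=np.array([ray(ct,u,v,.012) for u,v in bx]);print(bx,P.round(3),P.mean(0),[np.linalg.norm(P[i]-P[i-1]) for i in range(4)])
ms=((s.max(2)<75)).astype(np.uint8);ms[:262]=0;ms[370:]=0;ms[:,:300]=0;ms[:,400:]=0
cc=max(cv2.findContours(ms,0,2)[0],key=cv2.contourArea);h=cv2.approxPolyDP(cv2.convexHull(cc),5,True)[:,0]
for u,v in h:print(u,v,ray(cs,u,v,.012))
# white cap
for n,c,im,(x,y,w,hh) in(("t",ct,t,(225,285,35,30)),("s",cs,s,(330,300,40,40))):
    sub=im[y:y+hh,x:x+w];q=((sub.min(2)>150)).astype(np.uint8)
    nl,l,st,ce=cv2.connectedComponentsWithStats(q)
    for i in range(1,nl):
        if st[i,4]>15:print(n,st[i],ce[i]+[x,y],ray(c,*(ce[i]+[x,y]),.07))
```

```text
[[203.61008 299.133  ]
 [294.0734  250.422  ]
 [320.72476 299.91742]
 [230.26144 348.62842]] [[0.555 0.408 0.012]
 [0.57  0.107 0.012]
 [0.398 0.106 0.012]
 [0.39  0.398 0.012]] [0.4782777 0.254679  0.012    ] [np.float64(0.16610902733520438), np.float64(0.30104020742132576), np.float64(0.17133930325399133), np.float64(0.2923139841821794)]
376 270 [0.40953701 0.10934319 0.012     ]
392 363 [0.39247311 0.39890227 0.012     ]
320 365 [0.55556536 0.40862924 0.012     ]
317 272 [0.56908289 0.12106728 0.012     ]
t [  8   9  14  17 164] [239.53658537 300.5       ] [0.48787544 0.31739973 0.07      ]
s [  7  10  25  25 361] [349.50692521 321.11911357] [0.48962395 0.3282522  0.07      ]
```

View pics/crops.png

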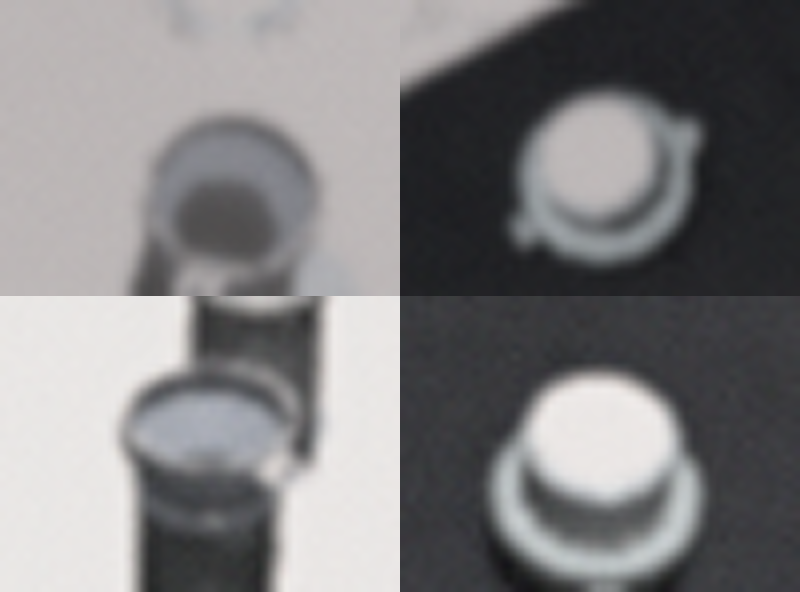

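Crops at 8×: the funnel rim is centred at top (369,215) and side (331.5,185.3), with its tab at top (365.6,225) and side (340.6,191.8). The cap's top face is at top (240.8,299.9) and side (350.3,317.8). The ears are at top (252.3,297.5) and (231.3,309.8).

Run:
```python
from h import *
ct,cs=ctrl.camera("top"),ctrl.camera("side")
def two(a,b):
    A=[];B=[]
    for c,p in((ct,a),(cs,b)):
        o=-np.array(c["R"]).T@c["t"];d=ray(c,*p,0)-o;d/=np.linalg.norm(d);M=np.eye(3)-np.outer(d,d);A.append(M);B.append(M@o)
    return np.linalg.lstsq(np.vstack(A),np.hstack(B),rcond=None)[0]
f=two((369,215),(331.5,185.3));print("funnel rim(z .128)",f,ray(ct,369,215,.128),ray(cs,331.5,185.3,.128))
tb=two((365.6,225),(340.6,191.8));print("tab",tb,ray(ct,365.6,225,.121),ray(cs,340.6,191.8,.121),np.linalg.norm((tb-f)[:2]),np.degrees(np.arctan2(*(tb-f)[1::-1])))
print("cap(z .070)",two((240.8,299.9),(350.3,317.8)),ray(ct,240.8,299.9,.07),ray(cs,350.3,317.8,.07))
a,b=ray(ct,252.3,297.5,.036),ray(ct,231.3,309.8,.036);print("ears",a,b,(a+b)/2,np.linalg.norm(a-b),np.degrees(np.arctan2(*(a-b)[1::-1])))
o=ctrl.get_obs();print(Ro.from_euler("xyz",o["eef_rot"]).as_matrix().round(4))
```

```text
funnel rim(z .128) [ 0.53231819 -0.11662376  0.12591086] [ 0.53097868 -0.11576596  0.128     ] [ 0.53295134 -0.11432536  0.128     ]
tab [ 0.50836659 -0.0929987   0.12231379] [ 0.51065351 -0.09411278  0.121     ] [ 0.50665174 -0.0932688   0.121     ] 0.03364257637777636 135.3932361213821
cap(z .070) [0.48818205 0.31391238 0.06484298] [0.48783197 0.31352521 0.07      ] [0.48754208 0.31865082 0.07      ]
ears [0.48883118 0.28067576 0.036     ] [0.48345565 0.34912852 0.036     ] [0.48614342 0.31490214 0.036     ] 0.06866350074910979 -85.50983722782112
[[-9.356e-01  3.530e-01 -1.000e-04]
 [ 3.530e-01  9.356e-01 -3.000e-04]
 [ 0.000e+00 -3.000e-04 -1.000e+00]]
```

```bash
cat >> h.py <<'E'
def shift(x,y,z,ang=None):
    "grasp-point target -> tool-axis shift (cm) and tool-z turn so the tool y points along ang (deg, mod 180)"
    o=ctrl.get_obs();M=Ro.from_euler("xyz",o["eef_rot"]).as_matrix()
    d=M.T@(np.array([x,y,z+ctrl.tcp_to_grasp])-o["ee_pos"])*100
    now=np.degrees(np.arctan2(M[1,1],M[0,1]));a=0 if ang is None else (ang-now+90)%180-90
    print("shift",d.round(2),"az",round(-np.radians(a),3),"ydir",round(now,2),"grasp",(np.array(o["ee_pos"])+M[:,2]*ctrl.tcp_to_grasp).round(4),"tilt",np.degrees(np.arccos(-M[2,2])).round(2),"q",np.round(o["qpos"],2),"w",round(o["grip_width"],4),"F",np.round(o["force"],1),"t",o["time_s"])
E
python3 - <<'E'
from h import *
ct,cs=ctrl.camera("top"),ctrl.camera("side")
print("dredger",ray(ct,413.5,202,.106),ray(cs,337,166,.106))
shift(.532,-.1155,.22,45.4)
E
python3 -m jog '[[-6,-5,0,0,0,0.05],[-12,-10.4,0,0,0,0.1],[-18,-15.6,0,0,0,0.16],[-24,-21,0,0,0,0.21],[-30,-26,0,0,0,0.26],[-36,-31.3,0,0,0,0.3],[-42,-36.5,0,0,0,0.36],[-46,-40,0,0,0,0.42]]' 100 20
```

```text
dredger [ 0.51478074 -0.25799988  0.106     ] [ 0.51546562 -0.24514143  0.106     ]
shift [-53.85 -47.02   0.42] az 0.418 ydir 69.33 grasp [0.1942 0.5146 0.2242] tilt 0.01 q [ 1.14  0.3   1.52 -0.    1.32 -0.07] w 0.0943 F [-0.1  0.2  0.3] t 0.4
time_s: 1.2
ee_pos: [0.3844, 0.1606, 0.405]
eef_rot: [3.141, 0.0, 2.359]
force: [0.2, 0.5, 0.3]
grip_width: 0.0939
grip_force: 0.0
```

```bash
python3 -c "
from h import *
shift(.532,-.1155,.22,45.4)"
```

```text
shift [-29.94  -9.16   0.46] az -0.005 ydir 45.13 grasp [0.3846 0.1606 0.2246] tilt 0.05 q [ 0.31 -0.    1.87  0.    1.28 -0.48] w 0.0939 F [0.2 0.5 0.3] t 1.2
```

```bash
python3 -m jog '[[-5,-1.5,0,0,0,0],[-10,-3,0,0,0,0],[-15,-4.5,0,0,0,0],[-20,-6,0,0,0,0],[-25,-7.6,0,0,0,0],[-29.9,-9.2,0,0,0,0],[-29.9,-9.2,0,0,0,0],[-29.9,-9.2,0,0,0,0]]'
python3 - <<'E'
from h import *
shift(.532,-.1155,.121,45.4)
s=ctrl.camera("side");t=ctrl.camera("top")
a=cv2.resize(s["img"][130:230,270:390],(480,400),interpolation=2);b=cv2.resize(t["img"][170:270,320:400],(320,400),interpolation=2)
cv2.imwrite("pics/ab.png",np.hstack([a,b]))
E
```

```text
time_s: 2.0
ee_pos: [0.532, -0.1146, 0.4041]
eef_rot: [-3.141, -0.001, 2.359]
force: [-0.4, 0.8, -0.6]
grip_width: 0.094
grip_force: 0.0
shift [-0.08 -0.06 10.27] az -0.005 ydir 45.13 grasp [ 0.5318 -0.1145  0.2237] tilt 0.05 q [-0.28  0.29  1.54  0.    1.32 -1.07] w 0.094 F [-0.4  0.8 -0.6] t 2.0
```

View pics/ab.png

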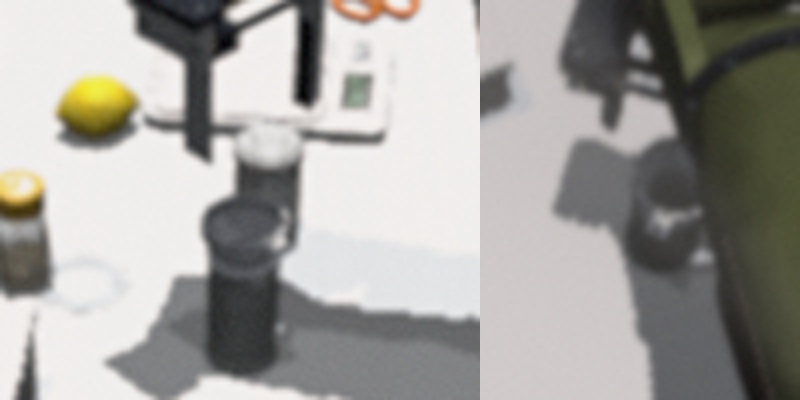

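The fingers straddle the funnel, which is in the side crop at about (245,225), with the tab free at about (283,235). I'll descend and grip gently.

```bash
python3 -m jog '[[-0.1,-0.1,3,0,0,0],[-0.1,-0.1,6,0,0,0],[-0.1,-0.1,8.5,0,0,0],[-0.1,-0.1,10.2,0,0,0],[-0.1,-0.1,10.2,0,0,0],[-0.1,-0.1,10.2,0,0,0]]' 100 10
python3 -m jog '[[0,0,0,0,0,0],[0,0,0,0,0,0],[0,0,0,0,0,0],[0,0,0,0,0,0],[0,0,0,0,0,0],[0,0,0,0,0,0],[0,0,0,0,0,0],[0,0,0,0,0,0]]' 60 10
```

```text
time_s: 2.7
ee_pos: [0.5316, -0.1136, 0.3036]
eef_rot: [3.141, 0.001, 2.362]
force: [0.2, -0.1, 0.1]
grip_width: 0.0941
grip_force: 0.0
time_s: 3.5
ee_pos: [0.5317, -0.1147, 0.3029]
eef_rot: [3.141, 0.0, 2.361]
force: [-1.0, -0.2, 4.3]
grip_width: 0.0621
grip_force: 10.0
```

```bash
python3 -m jog '[[0,0,-0.5,0,0,0],[0,0,-1,0,0,0],[0,0,-1.8,0,0,0],[0,0,-2.8,0,0,0],[0,0,-4,0,0,0],[0,0,-6,0,0,0],[0,0,-8,0,0,0],[0,0,-8,0,0,0]]' 60 15
python3 - <<'E'
from h import *
s=ctrl.camera("side");t=ctrl.camera("top");np.save("s1.npy",s["img"]);np.save("t1.npy",t["img"])
a=cv2.resize(s["img"][130:230,270:390],(480,400),interpolation=2);b=cv2.resize(t["img"][170:270,320:400],(320,400),interpolation=2)
cv2.imwrite("pics/lift.png",np.hstack([a,b]))
print("tray centre free half guess");shift(.487,.18,.20)
E
```

```text
time_s: 4.3
ee_pos: [0.5318, -0.1147, 0.3859]
eef_rot: [3.139, 0.004, 2.361]
force: [-0.3, -0.2, -0.8]
grip_width: 0.0615
grip_force: 15.0
tray centre free half guess
shift [23.9  17.79  0.22] az -0.0 ydir 45.26 grasp [ 0.5317 -0.1147  0.2023] tilt 0.03 q [-0.28  0.3   1.57  0.    1.27 -1.07] w 0.0619 F [-0.6  0.5 -1.2] t 4.4
```

View pics/lift.png

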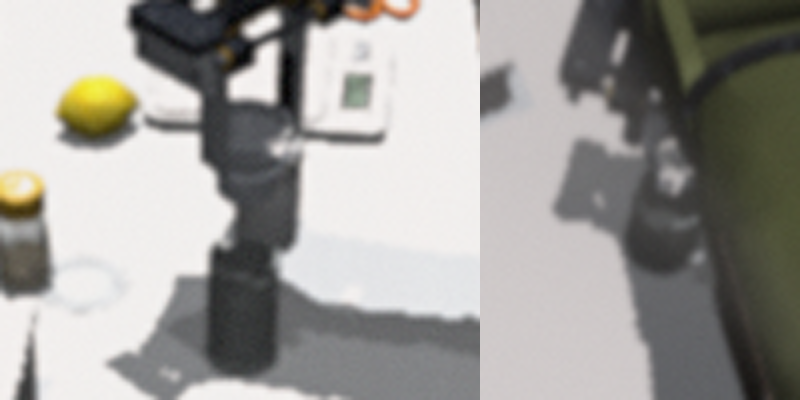

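The funnel came out upright in the grip, and the shaker is standing at about (243,310) in the side crop. Now I'll carry it to the tray's free half.

```bash
python3 -c "
from h import *
shift(.485,.165,.2)"
python3 -m jog '[[3,2,0,0,0,0],[6.5,4.5,0,0,0,0],[10,7,0,0,0,0],[13.5,9.6,0,0,0,0],[17,12.2,0,0,0,0],[20.5,14.8,0,0,0,0],[23,16.5,0,0,0,0],[23,16.5,0,0,0,0]]'
python3 -c "
from h import *
shift(.485,.165,.0655)"
```

```text
shift [22.99 16.59  0.22] az -0.0 ydir 45.26 grasp [ 0.5317 -0.1147  0.2023] tilt 0.03 q [-0.28  0.3   1.57  0.    1.27 -1.07] w 0.0619 F [-0.6  0.5 -1.2] t 4.4
time_s: 5.2
ee_pos: [0.4835, 0.1672, 0.3815]
eef_rot: [-3.14, -0.001, 2.364]
force: [0.4, -0.6, -1.2]
grip_width: 0.0618
grip_force: 15.0
shift [-0.27 -0.04 13.56] az -0.0 ydir 45.47 grasp [0.4832 0.1672 0.2011] tilt 0.1 q [ 0.26  0.24  1.66  0.    1.25 -0.53] w 0.0618 F [ 0.4 -0.6 -1.2] t 5.2
```

```bash
python3 -m jog '[[0,0,4,0,0,0],[0,0,8,0,0,0],[0,0,11,0,0,0],[0,0,12.5,0,0,0],[0,0,13.2,0,0,0],[0,0,13.4,0,0,0],[0,0,13.5,0,0,0],[0,0,13.5,0,0,0]]'
python3 -c "
from h import *
shift(.485,.165,.0635)"
python3 -m jog '[[0,0,0.05,0,0,0],[0,0,0.1,0,0,0],[0,0,0.15,0,0,0],[0,0,0.15,0,0,0]]'
```

```text
time_s: 6.0
ee_pos: [0.4846, 0.1643, 0.2483]
eef_rot: [3.141, 0.001, 2.361]
force: [-0.7, -0.0, -1.0]
grip_width: 0.0618
grip_force: 15.0
shift [0.02 0.07 0.44] az -0.0 ydir 45.26 grasp [0.4848 0.1644 0.0679] tilt 0.06 q [ 0.26  0.41  1.78 -0.    0.96 -0.53] w 0.0618 F [-0.7 -0.  -1. ] t 6.0
time_s: 6.4
ee_pos: [0.4844, 0.1644, 0.2462]
eef_rot: [3.142, 0.0, 2.361]
force: [-0.4, 0.6, -0.1]
grip_width: 0.0615
grip_force: 15.0
```

```bash
python3 -m jog '[[0,0,0.05,0,0,0],[0,0,0.1,0,0,0],[0,0,0.1,0,0,0]]'
python3 -m jog '[[0,0,0.05,0,0,0],[0,0,0.1,0,0,0],[0,0,0.1,0,0,0]]'
python3 -m jog '[[0,0,0.05,0,0,0],[0,0,0.1,0,0,0],[0,0,0.1,0,0,0]]'
```

```text
time_s: 6.7
ee_pos: [0.4844, 0.1644, 0.2451]
eef_rot: [-3.141, -0.0, 2.361]
force: [0.3, 0.1, -2.0]
grip_width: 0.0616
grip_force: 15.0
time_s: 7.0
ee_pos: [0.4844, 0.1644, 0.2441]
eef_rot: [-3.142, -0.0, 2.361]
force: [0.1, 0.1, -0.3]
grip_width: 0.062
grip_force: 15.0
time_s: 7.3
ee_pos: [0.4845, 0.1644, 0.2438]
eef_rot: [3.141, 0.0, 2.361]
force: [-3.9, -1.9, 9.2]
grip_width: 0.0619
grip_force: 15.0
```

Contact at 9 N. I'll release and rise.

```bash
python3 -m jog '[[0,0,0,0,0,0],[0,0,0,0,0,0],[0,0,0,0,0,0],[0,0,0,0,0,0],[0,0,0,0,0,0],[0,0,0,0,0,0],[0,0,0,0,0,0]]' 100 15
python3 -m jog '[[0,0,-2,0,0,0],[0,0,-5,0,0,0],[0,0,-9,0,0,0],[0,0,-13,0,0,0],[-2,2,-15,0,0,0],[-5,5,-15,0,0,0],[-8,8,-15,0,0,0],[-10,10,-15,0,0,0]]'
python3 - <<'E'
from h import *
s=ctrl.camera("side");t=ctrl.camera("top");cv2.imwrite("s2.png",s["img"]);cv2.imwrite("t2.png",t["img"])
def cr(i,x,y,w,h,k):return cv2.resize(i[y:y+h,x:x+w],(w*k,h*k),interpolation=cv2.INTER_CUBIC)
a=cr(s["img"],305,175,50,50,8)[:, :400];b=cr(t["img"],345,195,50,50,8);c=cr(s["img"],310,260,100,50,4);d=cr(t["img"],200,250,100,50,4)
cv2.imwrite("pics/open.png",np.vstack([np.hstack([a,b]),np.hstack([c,d])]))
E
```

```text
time_s: 8.0
ee_pos: [0.4844, 0.1644, 0.2431]
eef_rot: [-3.142, -0.0, 2.361]
force: [0.5, -0.1, 0.5]
grip_width: 0.0941
grip_force: 0.0
time_s: 8.8
ee_pos: [0.6277, 0.1648, 0.3928]
eef_rot: [3.141, 0.0, 2.36]
force: [-0.1, -1.0, -0.2]
grip_width: 0.0939
grip_force: 0.0
```

View pics/open.png

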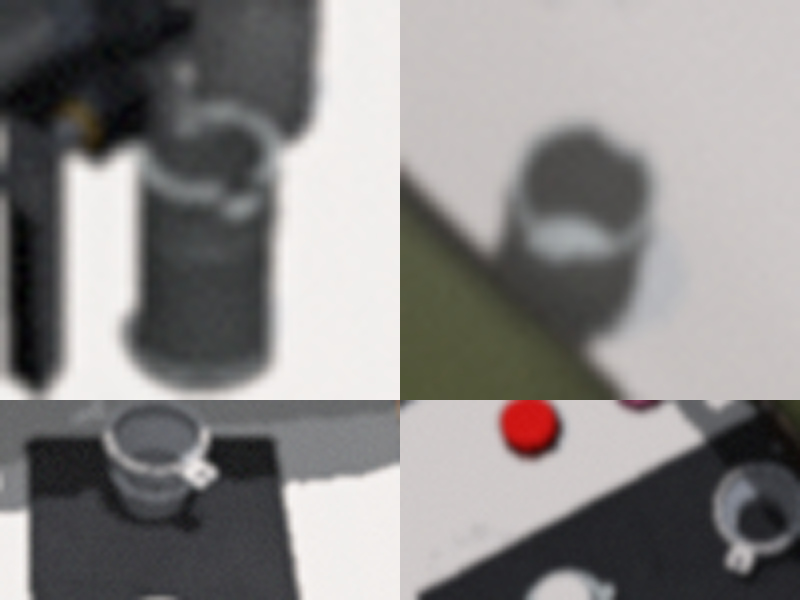

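The funnel stands upright on the tray. The shaker rim shows a notch near side-crop (237,192), i.e. pixel (334.6,199), and another at top-crop (625,150), i.e. pixel (373,213.8). I'll go above the sifter, which clears the view, then measure the rim by sampling around its circle.

```bash
python3 -c "
from h import *
shift(.487,.3155,.20,4.5)"
```

```text
shift [20.64  0.77  1.13] az 0.71 ydir 45.21 grasp [0.6278 0.1646 0.2112] tilt 0.07 q [ 0.2   0.53  1.22 -0.    1.39 -0.59] w 0.0937 F [-0.1  0.6 -1.2] t 8.9
```

```bash
python3 -m jog '[[3,0,0,0,0,0.12],[7,0,0,0,0,0.24],[11,0.2,0,0,0,0.36],[15,0.4,0,0,0,0.48],[18,0.6,0,0,0,0.6],[20.6,0.8,0.5,0,0,0.71],[20.6,0.8,1,0,0,0.71],[20.6,0.8,1,0,0,0.71]]'
python3 - <<'E'
from h import *
from scipy.optimize import least_squares
shift(.487,.3155,.20,4.5)
s=ctrl.camera("side");t=ctrl.camera("top");cv2.imwrite("s3.png",s["img"]);cv2.imwrite("t3.png",t["img"])
def cr(i,x,y,w,h,k):return cv2.resize(i[y:y+h,x:x+w],(w*k,h*k),interpolation=cv2.INTER_CUBIC)
a=cr(s["img"],310,180,40,40,10);b=cr(t["img"],350,200,40,40,10)
cv2.imwrite("pics/rim.png",np.hstack([a,b]))
E
```

```text
time_s: 9.7
ee_pos: [0.4847, 0.3157, 0.3826]
eef_rot: [-3.141, 0.001, 1.654]
force: [0.3, -0.5, -0.4]
grip_width: 0.0938
grip_force: 0.0
shift [-0.04  0.23  0.22] az 0.004 ydir 4.76 grasp [0.4846 0.3156 0.2022] tilt 0.06 q [ 0.51  0.38  1.46 -0.    1.3   0.43] w 0.0938 F [ 0.3 -0.5 -0.4] t 9.7
```

View pics/rim.png

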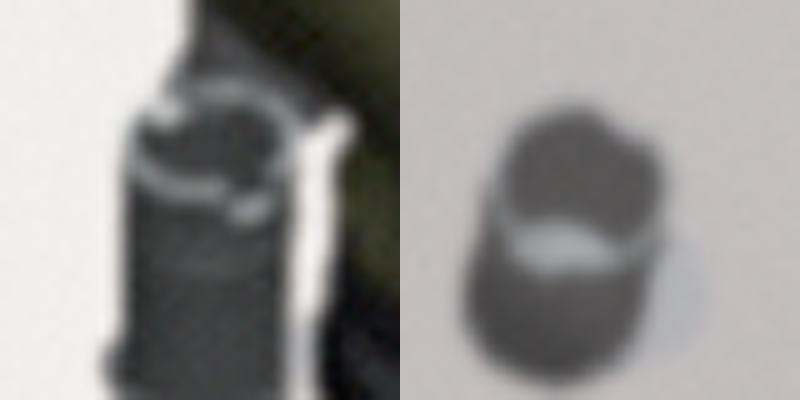

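In the side crop (10×) the rim ellipse spans x 128–300 and y 80–195. Its near notch is at about (247,188) and its far notch at about (160,103). In the top crop the rim ellipse is centred at about (180,185), with a notch at about (222,133).

Run:
```python
from h import *
ct,cs=ctrl.camera("top"),ctrl.camera("side")
S=lambda x,y:(310+x/10-.45,180+y/10-.45)
T=lambda x,y:(350+x/10-.45,200+y/10-.45)
c=ray(cs,*S(214,138),.095);print("centre side",c)
for p in((247,188),(160,103)):
    q=ray(cs,*S(*p),.095);d=(q-c)[:2];print(q,np.hypot(*d),np.degrees(np.arctan2(d[1],d[0])))
a,b=ray(cs,*S(247,188),.095),ray(cs,*S(160,103),.095);d=(a-b)[:2];print("line",np.hypot(*d),np.degrees(np.arctan2(d[1],d[0])),(a+b)/2)
c=ray(ct,*T(180,187),.095);print("centre top",c)
q=ray(ct,*T(222,133),.095);d=(q-c)[:2];print(q,np.hypot(*d),np.degrees(np.arctan2(d[1],d[0])))
# project model circle at candidates into crop coords as check
for nm,cam,ox,oy in(("s",cs,310,180),("t",ct,350,200)):
  for C in((.532,-.1145),):
    P=np.array([proj(cam,np.array([C[0]+.027*np.cos(x),C[1]+.027*np.sin(x),.095])) for x in np.linspace(0,6.28,73)])
    P=(P-[ox,oy]+.45)*10;print(nm,P.min(0).round(),P.max(0).round())
```

```text
centre side [ 0.53382555 -0.11915908  0.095     ]
[ 0.52417183 -0.09557898  0.095     ] 0.02547969973367727 112.26425854978876
[ 0.54991003 -0.13577883  0.095     ] 0.02312848730131038 -45.937688403988446
line 0.04773345919306279 122.62965460771699 [ 0.53704093 -0.11567891  0.095     ]
centre top [ 0.53448853 -0.11646512  0.095     ]
[ 0.54380014 -0.13567086  0.095     ] 0.02134400419376189 -64.1342777692199
s [128.  92.] [312. 205.]
t [ 85. 111.] [271. 283.]
```

```bash
cat > axis.py <<'E'
from h import *
def edges(g,v,u0,halo=16):
    "half-level crossings left and right of u0 in row v"
    r=g[v].astype(float);out=[]
    for s in(-1,1):
        p=r[[u0+s*k for k in range(halo)]];th=(p[:3].mean()+np.percentile(p,90))/2
        k=next(i for i in range(4,halo) if p[i]>th and p[min(i+1,halo-1)]>th);out.append(u0+s*(k-1+(th-p[k-1])/(p[k]-p[k-1])))
    return out
E
python3 - <<'E'
from axis import *
ct,cs=ctrl.camera("top"),ctrl.camera("side")
L=[]
for cam,f,rows,u0 in((cs,"s3.png",range(201,215),331),(ct,"t3.png",range(226,233),366)):
    g=cv2.GaussianBlur(cv2.imread(f,0),(3,3),0);E=[]
    for v in rows:
        try:E.append((v,*edges(g,v,u0)))
        except Exception as e:print("x",v)
    E=np.array(E);print(E.round(1).tolist())
    o=-np.array(cam["R"]).T@cam["t"]
    n=[]
    for v,a,b in E:
        d=ray(cam,(a+b)/2,v,0)-o;d=d[:2]/np.linalg.norm(d[:2]);n.append([-d[1],d[0]])
    n=np.median(n,0);L.append((n,n@o[:2]))
C=np.linalg.solve([l[0] for l in L],[l[1] for l in L]);print("axis",C)
for cam,f in((cs,"s3.png"),(ct,"t3.png")):
    g=cv2.cvtColor(cv2.imread(f),6)
    for r,z in((.0253,.095),(.026,.091)):
        th=np.radians(np.arange(0,360,6));P=np.array([proj(cam,np.array([C[0]+r*np.cos(x),C[1]+r*np.sin(x),z])) for x in th],np.float32)
        print(f,r,z,cv2.remap(g,P[:,0].copy(),P[:,1].copy(),1).ravel().tolist())
E
```

```text
[[201.0, 321.6, 338.9], [202.0, 321.6, 338.7], [203.0, 321.6, 338.6], [204.0, 321.6, 338.4], [205.0, 321.6, 338.4], [206.0, 321.6, 338.3], [207.0, 321.6, 338.3], [208.0, 321.6, 338.2], [209.0, 321.6, 338.1], [210.0, 321.6, 337.9], [211.0, 321.6, 337.8], [212.0, 321.5, 337.7], [213.0, 321.3, 337.6], [214.0, 320.8, 337.6]]
[[226.0, 355.3, 376.1], [227.0, 355.5, 375.2], [228.0, 355.6, 374.7], [229.0, 355.7, 374.3], [230.0, 355.8, 374.1], [231.0, 355.9, 373.8], [232.0, 356.2, 373.5]]
axis [ 0.53582821 -0.11807514]
s3.png 0.0253 0.095 [201, 194, 184, 170, 153, 138, 124, 124, 116, 115, 114, 114, 116, 117, 118, 120, 116, 100, 87, 79, 72, 71, 83, 96, 113, 129, 145, 156, 164, 166, 164, 155, 142, 132, 126, 123, 121, 120, 115, 108, 110, 117, 123, 123, 117, 113, 107, 106, 118, 140, 169, 198, 209, 210, 206, 205, 206, 208, 208, 204]
s3.png 0.026 0.091 [204, 199, 187, 169, 147, 126, 97, 90, 85, 86, 88, 89, 86, 82, 83, 85, 92, 96, 111, 116, 115, 109, 99, 91, 96, 113, 135, 154, 168, 177, 180, 175, 162, 147, 132, 121, 111, 107, 101, 97, 96, 97, 106, 112, 112, 110, 106, 113, 134, 163, 185, 191, 182, 173, 177, 182, 192, 199, 202, 204]
t3.png 0.0253 0.095 [160, 160, 155, 154, 153, 153, 156, 155, 152, 148, 142, 133, 125, 116, 115, 116, 119, 128, 141, 152, 156, 160, 160, 155, 150, 148, 147, 144, 138, 129, 120, 119, 122, 124, 130, 138, 147, 155, 157, 157, 157, 158, 161, 162, 162, 163, 169, 174, 181, 182, 183, 180, 177, 173, 167, 162, 161, 161, 161, 161]
t3.png 0.026 0.091 [154, 152, 150, 151, 152, 157, 158, 159, 159, 153, 145, 136, 125, 116, 115, 116, 118, 127, 141, 148, 151, 151, 149, 139, 132, 129, 129, 129, 128, 123, 116, 118, 120, 125, 130, 140, 150, 159, 162, 162, 160, 159, 158, 160, 160, 158, 161, 169, 174, 179, 179, 177, 171, 165, 159, 154, 153, 154, 154, 153]
```

The axis is at about (0.5345, -0.117) and the notch line at about 120.5° (side dip at 122°, top bright band at 300°), so the sifter must turn about +26°. Now I'll grasp the collar.

```bash
python3 -m jog '[[0,0.1,4,0,0,0],[0,0.2,8,0,0,0],[0,0.2,12,0,0,0],[0,0.2,14,0,0,0],[0,0.2,15.5,0,0,0],[0,0.2,16.2,0,0,0],[0,0.2,16.5,0,0,0],[0,0.2,16.5,0,0,0]]' 100 8
python3 -c "
from h import *
shift(.487,.3155,.036,4.5)"
```

```text
time_s: 10.8
ee_pos: [0.4874, 0.316, 0.2188]
eef_rot: [3.141, -0.0, 1.651]
force: [0.2, -0.2, -0.7]
grip_width: 0.094
grip_force: 0.0
shift [-0.04 -0.04  0.24] az 0.001 ydir 4.58 grasp [0.4876 0.3161 0.0384] tilt 0.06 q [0.51 0.58 1.59 0.   0.97 0.43] w 0.094 F [ 0.2 -0.2 -0.7] t 10.8
```

```bash
python3 -m jog '[[0,0,0.1,0,0,0],[0,0,0.2,0,0,0],[0,0,0.2,0,0,0]]'
python3 -m jog '[[0,0,0,0,0,0],[0,0,0,0,0,0],[0,0,0,0,0,0],[0,0,0,0,0,0],[0,0,0,0,0,0],[0,0,0,0,0,0],[0,0,0,0,0,0]]' 50 12
python3 -m jog '[[0,0,0,0,0,0],[0,0,0,0,0,0],[0,0,-0.3,0,0,0],[0,0,-0.6,0,0,0],[0,0,-1,0,0,0],[0,0,-1.5,0,0,0],[0,0,-2,0,0,0],[0,0,-2,0,0,0]]' 50 25
```

```text
time_s: 11.1
ee_pos: [0.4872, 0.3159, 0.2165]
eef_rot: [3.141, -0.0, 1.651]
force: [0.1, -0.5, 0.8]
grip_width: 0.0938
grip_force: 0.0
time_s: 11.8
ee_pos: [0.4873, 0.3159, 0.2162]
eef_rot: [3.141, -0.0, 1.651]
force: [1.4, 0.6, 0.7]
grip_width: 0.0585
grip_force: 12.0
time_s: 12.6
ee_pos: [0.4873, 0.316, 0.2371]
eef_rot: [3.14, -0.001, 1.651]
force: [0.0, -0.3, -1.8]
grip_width: 0.0583
grip_force: 25.0
```

```bash
python3 -m jog '[[0,0,-2,0,0,0],[0,0,-5,0,0,0],[0,0,-8,0,0,0],[0,0,-11,0,0,0],[0,0,-13,0,0,0],[0,0,-13,0,0,0]]'
python3 -c "
from h import *
shift(.5345,-.117,.1846,30.5)"
```

```text
time_s: 13.2
ee_pos: [0.4873, 0.3159, 0.3688]
eef_rot: [3.137, -0.002, 1.651]
force: [-0.2, 0.2, -2.8]
grip_width: 0.0585
grip_force: 25.0
shift [-43.53   1.25   0.3 ] az -0.452 ydir 4.58 grasp [0.488  0.3164 0.1884] tilt 0.27 q [ 0.51  0.4   1.48 -0.    1.26  0.43] w 0.0585 F [-0.2  0.2 -2.8] t 13.2
```

```bash
python3 -m jog '[[-1.5,0,0,0,0,-0.03],[-4,0.1,0,0,0,-0.06],[-7,0.2,0,0,0,-0.1],[-10,0.3,0,0,0,-0.14],[-13,0.4,0,0,0,-0.17],[-16,0.5,0,0,0,-0.2],[-19,0.6,0,0,0,-0.23],[-22,0.7,0,0,0,-0.25]]'
python3 -c "
from h import *
shift(.5345,-.117,.18,30.5)"
```

```text
time_s: 14.0
ee_pos: [0.5115, 0.0959, 0.3646]
eef_rot: [-3.14, -0.0, 1.902]
force: [0.9, 0.1, -2.3]
grip_width: 0.0584
grip_force: 25.0
shift [-20.88  -4.75   0.42] az -0.201 ydir 18.98 grasp [0.5112 0.0959 0.1842] tilt 0.11 q [ 0.11  0.27  1.65 -0.    1.22 -0.22] w 0.0584 F [ 0.9  0.1 -2.3] t 14.0
```

```bash
python3 -m jog '[[-3,-0.7,0,0,0,-0.03],[-6,-1.4,0,0,0,-0.06],[-9,-2.1,0,0,0,-0.1],[-12,-2.8,0,0,0,-0.14],[-15,-3.4,0.2,0,0,-0.17],[-18,-4.1,0.3,0,0,-0.19],[-20,-4.6,0.4,0,0,-0.2],[-20.9,-4.8,0.4,0,0,-0.2]]'
python3 -m jog '[[0,0,1,0,0,0],[0,0,2,0,0,0],[0,0,3,0,0,0],[0,0,3.3,0,0,0],[0,0,3.3,0,0,0]]'
python3 - <<'E'
from h import *
shift(.5345,-.117,.15,30.5)
s=ctrl.camera("side");t=ctrl.camera("top");cv2.imwrite("s4.png",s["img"]);cv2.imwrite("t4.png",t["img"])
def cr(i,x,y,w,h,k):return cv2.resize(i[y:y+h,x:x+w],(w*k,h*k),interpolation=cv2.INTER_CUBIC)
cv2.imwrite("pics/above.png",np.hstack([cr(s["img"],305,160,50,60,8),cr(t["img"],345,185,50,60,8)]))
E
```

```text
time_s: 14.8
ee_pos: [0.5339, -0.1176, 0.3605]
eef_rot: [-3.14, -0.001, 2.099]
force: [0.4, 0.8, -2.7]
grip_width: 0.0582
grip_force: 25.0
time_s: 15.3
ee_pos: [0.534, -0.1156, 0.3285]
eef_rot: [-3.141, -0.001, 2.102]
force: [0.1, 0.0, -2.0]
grip_width: 0.0582
grip_force: 25.0
shift [-0.15 -0.03 -0.2 ] az -0.002 ydir 30.41 grasp [ 0.5338 -0.1155  0.1481] tilt 0.06 q [-0.28  0.37  1.62  0.    1.16 -0.81] w 0.0582 F [ 0.1  0.  -2. ] t 15.3
```

View pics/above.png

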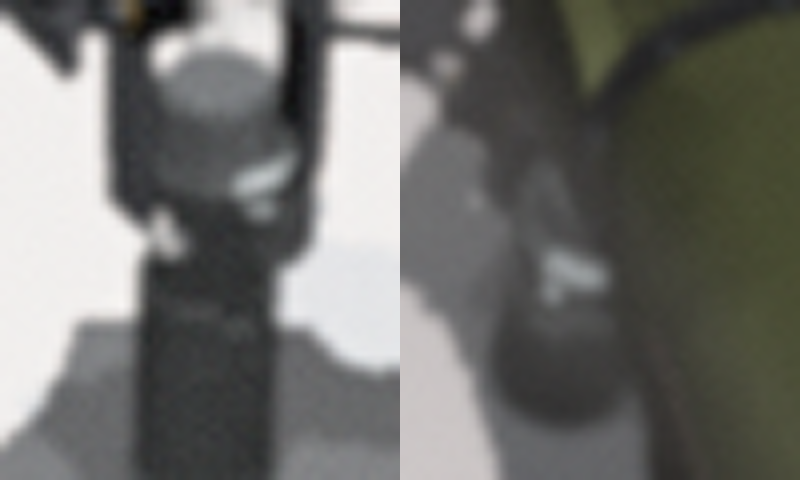

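The side crop shows the cap's top face spanning x≈158–280 and y≈48–115, with the near ear at (262,208). The body spans x≈140–272 below. In the top crop the near ear is at (575,272), directly above the shaker's axis region.

Run:
```python
from h import *
ct,cs=ctrl.camera("top"),ctrl.camera("side")
S=lambda x,y:(305+x/8-.45,160+y/8-.45)
T=lambda x,y:(345+(x-400)/8-.45,185+y/8-.45)
print("cap",ray(cs,*S(219,82),.1823))
g=np.array([.5338,-.1155])
for a in(120.4,):
  d=np.array([np.cos(np.radians(a)),np.sin(np.radians(a))])
  for e in(0,.003,-.003):
    c=g+d*e; X=np.r_[c,.1823]
    q=proj(cs,X);print("exp cap",e,((q-[305,160]+.45)*8).round(1))
    for r,z in((.0355,.142),(.0335,.152)):
      p=np.r_[c+d*r,z];print("  ear s",((proj(cs,p)-[305,160]+.45)*8).round(1),"t",((proj(ct,p)-[345,185]+.45)*8+[400,0]).round(1))
s=cv2.imread("s4.png",0)
from axis import edges
gb=cv2.GaussianBlur(s,(3,3),0)
for v in(199,203,207,211):print(v,edges(gb,v,331),[proj(cs,np.array([.5345,-.117,z]))[0].round(2) for z in(.09,.05)],proj(cs,np.array([.5345,-.117,.09]))[1])
```

```text
cap [ 0.53299184 -0.11412296  0.1823    ]
exp cap 0 [216.7  79.7]
  ear s [264.8 224.6] t [543.7 300.6]
  ear s [262.8 198.8] t [549.  285.5]
exp cap 0.003 [221.  84.]
  ear s [269.2 229.1] t [539.3 307.3]
  ear s [267.2 203.3] t [544.6 292.2]
exp cap -0.003 [212.4  75.4]
  ear s [260.5 220.2] t [548.  293.9]
  ear s [258.4 194.4] t [553.4 278.8]
199 [np.float64(321.5083333333333), np.float64(339.2163120567376)] [np.float64(330.68), np.float64(330.39)] 195.14187326385303
203 [np.float64(321.26785714285717), np.float64(340.77272727272725)] [np.float64(330.68), np.float64(330.39)] 195.14187326385303
207 [np.float64(320.9166666666667), np.float64(339.0882352941176)] [np.float64(330.68), np.float64(330.39)] 195.14187326385303
211 [np.float64(321.10087719298247), np.float64(338.94607843137254)] [np.float64(330.68), np.float64(330.39)] 195.14187326385303
```

The cap and shaker agree to within about 2 mm. I'll shift −2 mm along tool x and lower, watching the force.

```bash
python3 -m jog '[[-0.2,0,0.5,0,0,0],[-0.2,0,1.2,0,0,0],[-0.2,0,2,0,0,0],[-0.2,0,2.4,0,0,0],[-0.2,0,2.4,0,0,0]]'
python3 -m jog '[[0,0,0.1,0,0,0],[0,0,0.2,0,0,0],[0,0,0.3,0,0,0],[0,0,0.4,0,0,0],[0,0,0.5,0,0,0],[0,0,0.6,0,0,0],[0,0,0.6,0,0,0]]'
python3 -c "
from h import *
shift(.535,-.117,.1028,30.5)"
```

```text
time_s: 16.0
ee_pos: [0.5349, -0.1178, 0.3042]
eef_rot: [-3.141, -0.001, 2.101]
force: [0.3, -0.3, -2.6]
grip_width: 0.0583
grip_force: 25.0
time_s: 16.7
ee_pos: [0.535, -0.1178, 0.299]
eef_rot: [-3.141, -0.0, 2.101]
force: [-0.4, 0.5, -2.7]
grip_width: 0.0583
grip_force: 25.0
shift [0.07 0.04 1.58] az -0.002 ydir 30.37 grasp [ 0.535  -0.1178  0.1186] tilt 0.01 q [-0.28  0.4   1.64 -0.    1.1  -0.81] w 0.0583 F [-0.4  0.5 -2.7] t 16.7
```

```bash
python3 -m jog '[[0,0,0.1,0,0,0],[0,0,0.2,0,0,0],[0,0,0.3,0,0,0],[0,0,0.3,0,0,0]]'
python3 -m jog '[[0,0,0.1,0,0,0],[0,0,0.2,0,0,0],[0,0,0.3,0,0,0],[0,0,0.3,0,0,0]]'
```

```text
time_s: 17.1
ee_pos: [0.535, -0.1178, 0.296]
eef_rot: [-3.141, -0.0, 2.101]
force: [0.3, 0.2, -2.2]
grip_width: 0.0585
grip_force: 25.0
time_s: 17.5
ee_pos: [0.535, -0.1178, 0.293]
eef_rot: [-3.141, -0.0, 2.101]
force: [-0.5, -0.1, -2.3]
grip_width: 0.0585
grip_force: 25.0
```

The plug is 6 mm into the bore with no force. The ears meet rim level at TCP z≈0.290.

```bash
python3 -m jog '[[0,0,0.1,0,0,0],[0,0,0.2,0,0,0],[0,0,0.3,0,0,0],[0,0,0.3,0,0,0]]'
python3 -m jog '[[0,0,0.1,0,0,0],[0,0,0.2,0,0,0],[0,0,0.2,0,0,0]]'
```

```text
time_s: 17.9
ee_pos: [0.535, -0.1178, 0.29]
eef_rot: [-3.141, -0.0, 2.101]
force: [-0.1, -0.7, -2.4]
grip_width: 0.0581
grip_force: 25.0
time_s: 18.2
ee_pos: [0.535, -0.1178, 0.288]
eef_rot: [-3.141, -0.0, 2.101]
force: [-0.2, -0.7, -1.6]
grip_width: 0.0583
grip_force: 25.0
```

```bash
python3 -m jog '[[0,0,0.1,0,0,0],[0,0,0.2,0,0,0],[0,0,0.2,0,0,0]]'
python3 -m jog '[[0,0,0.1,0,0,0],[0,0,0.2,0,0,0],[0,0,0.2,0,0,0]]'
```

```text
time_s: 18.5
ee_pos: [0.535, -0.1178, 0.286]
eef_rot: [-3.141, -0.0, 2.101]
force: [0.4, 1.0, -2.6]
grip_width: 0.0587
grip_force: 25.0
time_s: 18.8
ee_pos: [0.535, -0.1178, 0.284]
eef_rot: [-3.141, -0.0, 2.101]
force: [-0.2, 0.4, -2.4]
grip_width: 0.0586
grip_force: 25.0
```

```bash
python3 -m jog '[[0,0,0.05,0,0,0],[0,0,0.1,0,0,0],[0,0,0.1,0,0,0]]'
python3 -m jog '[[0,0,0.05,0,0,0],[0,0,0.1,0,0,0],[0,0,0.1,0,0,0]]'
```

```text
time_s: 19.1
ee_pos: [0.5351, -0.1178, 0.2832]
eef_rot: [3.142, 0.0, 2.101]
force: [-0.2, -0.4, -1.1]
grip_width: 0.0582
grip_force: 25.0
time_s: 19.4
ee_pos: [0.5351, -0.1179, 0.2831]
eef_rot: [3.141, 0.001, 2.101]
force: [-4.4, 1.2, 9.0]
grip_width: 0.0584
grip_force: 25.0
```

Contact at exactly the seated height (TCP z 0.2831, so sifter at about 79 mm). I'll open, then rise to cap height and check.

```bash
python3 -m jog '[[0,0,-0.05,0,0,0],[0,0,-0.05,0,0,0],[0,0,-0.05,0,0,0],[0,0,-0.05,0,0,0],[0,0,-0.05,0,0,0],[0,0,-0.05,0,0,0],[0,0,-0.05,0,0,0]]' 100
python3 -m jog '[[0,0,-0.5,0,0,0],[0,0,-1.2,0,0,0],[0,0,-2,0,0,0],[0,0,-2.7,0,0,0],[0,0,-2.7,0,0,0],[0,0,-2.7,0,0,0]]'
python3 - <<'E'
from h import *
shift(.535,-.1178,.1302,30.5)
s=ctrl.camera("side");t=ctrl.camera("top")
def cr(i,x,y,w,h,k):return cv2.resize(i[y:y+h,x:x+w],(w*k,h*k),interpolation=cv2.INTER_CUBIC)
cv2.imwrite("pics/seat.png",np.hstack([cr(s["img"],305,160,50,60,8),cr(t["img"],345,185,50,60,8)]))
E
```

```text
time_s: 20.1
ee_pos: [0.535, -0.1178, 0.2826]
eef_rot: [-3.142, -0.0, 2.101]
force: [0.6, -0.3, 0.1]
grip_width: 0.0938
grip_force: 0.0
time_s: 20.7
ee_pos: [0.535, -0.1178, 0.3098]
eef_rot: [3.141, 0.0, 2.101]
force: [-0.5, 0.4, 0.1]
grip_width: 0.094
grip_force: 0.0
shift [ 0.    0.   -0.08] az -0.002 ydir 30.37 grasp [ 0.5351 -0.1179  0.1294] tilt 0.02 q [-0.28  0.39  1.63  0.    1.12 -0.81] w 0.094 F [-0.5  0.4  0.1] t 20.7
```

View pics/seat.png

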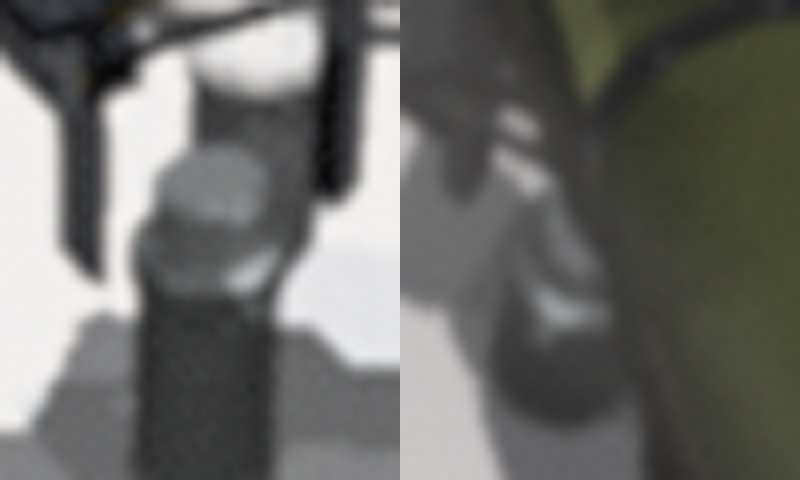

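The side crop shows the collar flush on the shaker, with the cap on top spanning x≈155–268 and centred between the fingers (about 85 and 340). Now I'll grip the cap just above the collar.

```bash
python3 -m jog '[[0,0,-0.1,0,0,0],[0,0,-0.1,0,0,0],[0,0,-0.1,0,0,0],[0,0,-0.1,0,0,0],[0,0,-0.1,0,0,0],[0,0,-0.1,0,0,0],[0,0,-0.1,0,0,0],[0,0,-0.1,0,0,0]]' 30 8
python3 -m jog '[[0,0,0,0,0,0],[0,0,0,0,0,0],[0,0,0,0,0,0],[0,0,0,0,0,0]]' 30 12
```

```text
time_s: 21.6
ee_pos: [0.535, -0.1178, 0.3106]
eef_rot: [-3.142, -0.0, 2.101]
force: [-0.3, -0.2, 0.5]
grip_width: 0.0433
grip_force: 8.0
time_s: 22.0
ee_pos: [0.535, -0.1178, 0.3106]
eef_rot: [-3.142, -0.0, 2.101]
force: [0.1, 0.2, -0.8]
grip_width: 0.0431
grip_force: 12.0
```

```bash
python3 -m jog '[[0,0,-0.3,0,0,0],[0,0,-0.6,0,0,0],[0,0,-1,0,0,0],[0,0,-1.4,0,0,0],[0,0,-1.8,0,0,0],[0,0,-2.2,0,0,0],[0,0,-2.6,0,0,0],[0,0,-3,0,0,0]]'
python3 -m jog '[[0,0,-0.6,0,0,0],[0,0,-1.5,0,0,0],[0,0,-2.5,0,0,0],[0,0,-4,0,0,0],[0,0,-5.5,0,0,0],[0,0,-6.5,0,0,0],[0,0,-7.1,0,0,0],[0,0,-7.1,0,0,0]]'
python3 -m jog '[[0,0,0,0,0,0],[0,0,0,0,0,0],[0,0,0,0,0,0],[0,0,0,0,0,0]]'
python3 - <<'E'
from h import *
s=ctrl.camera("side");t=ctrl.camera("top")
def cr(i,x,y,w,h,k):return cv2.resize(i[y:y+h,x:x+w],(w*k,h*k),interpolation=cv2.INTER_CUBIC)
cv2.imwrite("pics/end.png",np.hstack([cr(s["img"],290,140,75,90,6),cr(s["img"],300,255,87,90,4)[:540].copy() if 0 else cv2.resize(s["img"][255:345,300:358],(348,540),interpolation=2)]))
E
```

```text
time_s: 22.8
ee_pos: [0.535, -0.1178, 0.341]
eef_rot: [3.142, 0.0, 2.101]
force: [0.0, 0.5, -1.4]
grip_width: 0.0431
grip_force: 12.0
time_s: 23.6
ee_pos: [0.535, -0.1178, 0.4124]
eef_rot: [3.141, 0.001, 2.101]
force: [0.4, 0.1, -0.2]
grip_width: 0.0432
grip_force: 12.0
time_s: 24.0
ee_pos: [0.5351, -0.1179, 0.4113]
eef_rot: [-3.141, -0.0, 2.101]
force: [-0.3, 0.6, -1.2]
grip_width: 0.0431
grip_force: 12.0
```

View pics/end.png

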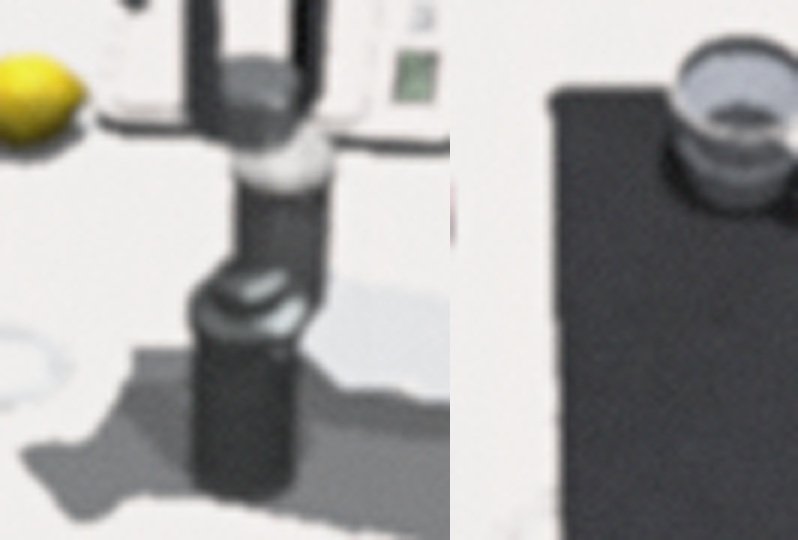

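The cap is held between the fingers at crop (255,95). The sifter stays seated in the upright shaker at (250,300), and the funnel stands on the tray. The cap is about 10 cm above its seat, so I'm handing in.

```bash
python3 -c "
from h import *
print(ctrl.hand_in())"
```

```text
the job is handed in; nothing more can be done
None
```

Done and handed in, though no verdict came back: the funnel stands upright on the tray, the sifter top is seated in the upright shaker, and the gripper is holding the dust cap about 10 cm above it.

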